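# Tilt the shoehorn out of the half-open accessory drawer

## Robot

A 6-joint arm with a two-finger parallel gripper is mounted at the origin on the work surface. World frame = base frame: x ahead of the robot, y to its left, z up, the work surface at z = 0. Lengths are in m, angles in rad, forces in N, time in s.
With the tool pointing down it reaches from about 0.3 to 0.775 m from the base axis. Payload 14.6 kg.
Tool frame: the origin (TCP) lies midway between the tips of the shut fingers; the grasp point (between the pads) lies 19 mm behind it (ctrl.hold_point_z is the distance from the TCP to the grasp point, in m); z points along the fingers, x is the direction in which the jaws open and shut, and the axes are right-handed (so a half turn about z gives the same grasp; the last joint's range is limited). The gripper opens to 94 mm and grips with 3 to 60 N. Pads are 16 mm wide; open, the fingers measure 119 mm over their backs; the gripper's body (75 mm by 177 mm) begins 78 mm behind the grasp point.
Start: joints at [1.039, 0.3, 1.521, -0, 1.321, -0.067], TCP at [0.247, 0.492, 0.166] pointing down, gripper open.
Joint ranges: [-3.03, 3.03], [-0.79, 2.21], [0.23, 2.52], [-1.04, 4.18], [0, 3.07], [-2.55, 2.55]. Speed limits (rad/s): [2.22, 2.22, 2.57, 3.14, 3.14, 3.14].

## Interface

Orientations are given as [roll, pitch, yaw] about the fixed x, y, z axes, in that order (R = Rz(yaw) Ry(pitch) Rx(roll)).
In Python, from station import ctrl, viewer, ticket, nets gives the robot as it stands.
- The arm moves only by the tool carry_out, never from a script. Its argument "commands" is one flat list of numbers, 7 for each row, row after row: the closure, from -1 (fully open) to 1 (shut), so that 0 is half open, then the shift along the world's x, y, z in cm, then the turn, a rotation vector about the world's x, y, z in rad. In form: [gripper, tx, ty, tz, ax, ay, az, gripper, tx, ty, tz, ax, ay, az, ...]. A call has 1 to 12 rows; each row is the pose to reach, as a shift and turn from the pose measured when the call began; what a row does not reach only later rows make up. A row lasts 1/12 s, in which the tool goes at most 41.7 mm and 7.16 degrees, less where a joint would pass 70% of its speed; a pose out of reach is approached as far as the arm can. A call with a gripper value outside its range is refused whole. The fingers move at their own pace and stop on an object; "force" is the grip in N (left out, the last holds). Time passes only in rows, so rows that repeat a pose let the fingers close. It gives the time, the measured TCP pose, the force and the opening at its end, in the units of the state.
- ctrl.get_obs(): the state, without advancing time (a new reading comes with each control period).
- viewer.camera(name): name is "scene" or "top" or "wrist"; returns (picture, depth): 400x640x3 uint8, blue, green, red; 400x640 float32, m along the optical axis (not along the pixel's ray), 0 where there is no reading.
- viewer.camera_info(name): a dict with "fx", "fy", "cx", "cy" (pixels), "R" (3x3) and "t" (3): a world point X has camera coordinates R X + t. Camera axes: x right, y down, z forward; pixel columns grow to the right and rows downward; lengths in m; the calibration is good to about 2 mm. A picture is of the moment at which its call begins: read the wrist's pose just before it. camera_info takes no time and is no camera call; for the wrist camera it gives the pose at the moment of the call.
- ticket.hand_in(): hands the job in, once; it reports no verdict.
Trained networks look in the newest picture that a camera, given by its name, has taken for a name from the list of things; names that differ only in an ending like _2 or _b are one class to them, and where a whole thing is asked for, a point or a joint stands for the part that bears it (a point fixed in the world has none). Each returns a list of dicts, best first, with "confidence" (0 to 1); they miss things now and then, are a little off and sometimes report something else, mostly with a low value. They report only what shows in the picture. A call takes as long as a camera call.
- nets.silhouettes(camera, thing): "region" (400x640 bool, what is visible of it) and "extent" ([left, top, right, bottom] in pixels, round what is visible of it).
The state is a dict: "time_s": time; "qpos": joint angles; "joint_vel": joint speeds; "tau": joint torques, N m; "ee_pos": TCP position; "eef_rot": TCP orientation; "force": force on the tool from outside, world axes, zero at the start; "moment": the same for the moment, N m; "grip_width": finger opening in m.
Only numpy, scipy, OpenCV 4.12 (cv2) and the standard library are available. Lean on these libraries where they do the work, as an engineer would, in place of code of your own. Each camera call takes 0.05 s, during which the arm holds its last target. There are 200 camera calls.

## Task

Pull the top drawer of the small accessory unit out to its stop, then take the long shoehorn out of it: it is too long to lift out level, so tilt it and draw it out diagonally, handle end first, through the gap between the drawer front and the edge of the unit's clear top. The job finishes while you are still holding it in the gripper: hold the shoehorn level and still in the air, all of it at least 5 cm above the unit's top and touching nothing else. Leave the top drawer pulled out and the bottom drawer shut, do not drop the shoehorn, and leave everything else on the shelf where it stands.

Things in the scene. Friction and masses are not known exactly. Their poses are not given: they have to be found in the camera images.
- unit: Ivory two-drawer accessory unit, fixed to the shelf: 360 mm deep (x), 310 mm wide (y), 145 mm high. Origin: at the bottom, middle of its front edge (carcass front plane); x points into the unit, away from the robot, y to its left, z up. Two drawers one above the other, each with a 16 mm thick cream front panel before the front plane and a steel bar handle.
- top_drawer (a joint): Slide of the top drawer on half-extension runners: 0 shut, 0.16 m out at its stop (towards the unit's -x). Starts shut or up to 30 mm open, has about 2 N friction and stays where it is left. Its front panel reaches 137 mm above the unit's origin.
- top_drawer_pull (a point): Middle of the top drawer's bar handle: a round steel bar 10 mm thick and 120 mm long along the unit's y, 115.5 mm above the unit's origin, its centre 38 mm in front of the panel face (33 mm clear behind the bar). Moves with the drawer; axes as the unit's.
- low_drawer (a joint): Slide of the bottom drawer: 0 shut; must stay shut. Its like handle is 51 mm above the unit's origin, below the top one.
- shoehorn: Shoehorn 270 mm long, about 0.11 kg, flat in the top drawer's wide lane, roughly along unit x, handle to the robot, seen through the clear top. Origin: underside of the handle's free end; x points along it to the blade, z up. Beech handle 22 mm wide, 16 mm thick, x 0 to 128 mm; brass ferrule 24 mm wide to x 145 mm; steel trough blade up to 40 mm wide to x 270 mm. Balances near x 125 mm.
- freshener: White battery fan clothes freshener with a toggle switch, 168 mm high, base 80 x 100 mm; origin under its base. Not to be disturbed.
- ring_tier_low: Lower tier of a clear stacking ring box, 100 x 130 x 42 mm, origin under its centre. Not to be disturbed.
- ring_tier_top: Upper, lidded tier of the ring box, 100 x 130 x 45 mm, standing on the lower one. Not to be disturbed.
- vase: Empty navy ceramic bud vase, 115 mm high, 72 mm across; origin under its foot. Not to be disturbed.
- tie_bar: Silver aluminium tie bar, 60 x 7 x 8 mm, lying on the shelf. Not to be disturbed.
- hanger: Black plastic clothes hanger, 400 mm wide, lying flat on the shelf to the robot's left; origin within its triangle. Not to be disturbed.
- top_edge (a point): Middle of the front edge of the unit's clear top, a fixed sheet 6 mm thick over the whole unit, 139 to 145 mm above its origin; this point is at 142 mm. With the drawer at its stop, the only way up is the 160 mm between the panel's inner face and this edge. Axes as the unit's.
- top_drawer_in (a point): Floor of the top drawer's wide lane, at the foot of the front panel's inner face, mid-width of the lane; 84 mm above the unit's origin, moves with the drawer, axes as the unit's. The lane is 206 mm wide (unit y -63 to +143 mm) and 331 mm long, from this face to the back wall. Side walls and divider rise 42 mm above the floor. On its -y side is a narrow lane of ring rolls.

How it is judged:
On the way, in this order (a step that is already met when the one before it is completed fails the run):
1. the top drawer is pulled out to its stop (within 10 mm) (value of joint top_drawer above 0.15 m), for 0.2 s.
2. the shoehorn is held tilted through the gap: its handle end above the drawer front, its blade still under the edge of the clear top (z of shoehorn in the frame of unit above 0.14 m and x of top_edge in the frame of shoehorn between 0.02 and 0.26 m and z of top_edge in the frame of shoehorn above 0 m and contact force between shoehorn and the fingers above 0.5 N), for 0.1 s.
At the end, for the whole second after the job is handed in: Shoehorn gripped, still, level within 15 degrees and off the unit, its handle end over 185 mm above the shelf (40 mm above the unit's top), or 210 (235) mm if the blade hangs by over 5 (10) degrees; top drawer out at least 135 of its 160 mm, bottom drawer within 20 mm of shut (angle between shoehorn's own x axis and vertical above 1.311 rad and ((angle between shoehorn's own x axis and vertical below 1.661 rad and height (world z) of shoehorn above 0.185 m) or (angle between shoehorn's own x axis and vertical below 1.751 rad and height (world z) of shoehorn above 0.21 m) or (angle between shoehorn's own x axis and vertical below 1.831 rad and height (world z) of shoehorn above 0.235 m)) and contact force between shoehorn and the fingers above 0.5 N and contact force between shoehorn and unit below 0.1 N and linear speed of shoehorn below 0.05 m/s and angular speed of shoehorn below 0.3 rad/s and value of joint top_drawer above 0.135 m and value of joint low_drawer below 0.02 m); the arm keeps its last pose, push and grip.
It fails at once if the shoehorn is dropped below the drawer (height (world z) of shoehorn below 0.06 m).
It fails at once if the bottom drawer is pulled open (25 mm) (value of joint low_drawer above 0.025 m).
It fails at once if a bystander is moved more than 20 mm (distance of any of freshener, ring_tier_low, ring_tier_top, vase, tie_bar, hanger from where it was at the start of the episode above 0.02 m).
It fails at once if the vase or the freshener is tipped over (angle between any of vase, freshener's own z axis and vertical above 0.35 rad).
It also fails if it takes over 58 s, if anything falls off the work surface, if the arm or the gripper's body presses on something with over 40 N, if the wrist force passes 120 N, or if a joint passes its speed limit or range.

## Working session

There is one attempt and no reset: what is moved stays moved. The work goes in short steps, Python scripts to look and compute and a tool call to move; the robot and the scene stay as the last step left them, time stands still between calls to the robot, and variables do not carry over. Pictures are saved under pics/ and viewed, about 8 in all and at most 12, crops included, and the job is handed in when it is done.

Besides the shell and the picture viewer there is one more tool, called after ">>>" by a JSON object that holds its "name" and its "arguments", one argument or row to a line. carry_out: Moves the arm, as the interface text tells. Its arguments: {"type":"object","properties":{"commands":{"type":"array","items":{"type":"number"}},"force":{"type":"number"}},"required":["commands"]}

```bash
mkdir -p pics; cat > h.py <<'E'
import numpy as np, cv2
from station import ctrl, viewer, ticket, nets
def world(cam,uv,d,info=None):
    c=info or viewer.camera_info(cam); uv=np.atleast_2d(uv).astype(float); d=np.atleast_1d(d)
    P=np.c_[(uv[:,0]-c['cx'])/c['fx']*d,(uv[:,1]-c['cy'])/c['fy']*d,d]
    return (P-np.array(c['t']))@np.array(c['R'])
def cloud(cam,mask,dep):
    v,u=np.nonzero(mask&(dep>0)); return world(cam,np.c_[u,v],dep[v,u])
def onplane(cam,uv,z):
    c=viewer.camera_info(cam); R=np.array(c['R']); o=-R.T@np.array(c['t'])
    uv=np.atleast_2d(uv).astype(float)
    r=np.c_[(uv[:,0]-c['cx'])/c['fx'],(uv[:,1]-c['cy'])/c['fy'],np.ones(len(uv))]@R
    return o+r*((z-o[2])/r[:,2])[:,None]
def proj(cam,X):
    c=viewer.camera_info(cam); P=np.atleast_2d(X)@np.array(c['R']).T+np.array(c['t'])
    return np.c_[P[:,0]/P[:,2]*c['fx']+c['cx'],P[:,1]/P[:,2]*c['fy']+c['cy']]
E
python3 - <<'E'
from h import *
np.set_printoptions(precision=3,suppress=True)
ims=[]
for cam in ['scene','top']:
    im,d=viewer.camera(cam); ims.append(im); 
    c=viewer.camera_info(cam); print(cam,c['fx'],-np.array(c['R']).T@c['t'])
    for n in ['unit','top_drawer','top_drawer_pull','shoehorn','freshener','ring_tier_top','vase','tie_bar','hanger']:
        for r in nets.silhouettes(cam,n)[:1]:
            P=cloud(cam,r['region'],d)
            print(n,round(r['confidence'],2),r['extent'],r['region'].sum(),np.percentile(P,[2,50,98],axis=0).round(3).tolist() if len(P) else 0)
    cv2.imwrite(f'pics/{cam}0.png',im); np.save(f'{cam}0.npy',d)
o=ctrl.get_obs();print(o)
E
```

```text
scene 437.9486266672649 [ 1.449 -0.377  0.789]
unit 0.58 [251.0, 199.0, 455.0, 398.3] 28430 [[0.642, -0.251, 0.018], [0.942, -0.106, 0.145], [1.05, 0.058, 0.148]]
top_drawer_pull 0.87 [252.0, 198.8, 372.0, 239.6] 1213 [[0.466, -0.216, 0.002], [0.644, -0.067, 0.134], [0.668, 0.079, 0.14]]
shoehorn 0.51 [176.4, 222.9, 187.0, 231.3] 23 [[0.404, -0.391, 0.001], [0.414, -0.373, 0.007], [0.425, -0.362, 0.011]]
freshener 0.72 [122.9, 201.0, 180.1, 273.6] 2327 [[0.479, -0.509, 0.008], [0.526, -0.459, 0.075], [0.558, -0.41, 0.168]]
ring_tier_top 0.72 [427.4, 171.4, 487.6, 217.5] 1726 [[0.603, 0.301, 0.043], [0.672, 0.352, 0.086], [0.709, 0.433, 0.09]]
vase 0.8 [162.5, 258.6, 193.8, 310.8] 1117 [[0.612, -0.447, 0.001], [0.704, -0.415, 0.058], [0.723, -0.385, 0.117]]
hanger 0.57 [362.7, 151.4, 483.8, 180.3] 688 [[0.294, 0.272, -0.001], [0.411, 0.444, 0.008], [0.544, 0.554, 0.013]]
top 412.4914583509053 [ 0.406 -0.021  1.51 ]
unit 0.73 [289.6, 60.4, 392.8, 194.2] 11120 [[0.625, -0.237, 0.055], [0.821, -0.085, 0.145], [1.03, 0.066, 0.151]]
top_drawer 0.63 [289.7, 162.7, 382.2, 195.9] 1546 [[0.598
[... 627 characters left out ...]
4, -0.086, 0.145], [1.033, 0.069, 0.151]]
tie_bar 0.48 [289.8, 163.8, 382.9, 195.7] 1512 [[0.599, -0.21, 0.077], [0.656, -0.066, 0.106], [0.699, 0.076, 0.142]]
hanger 0.67 [166.0, 206.6, 251.0, 282.4] 802 [[0.289, 0.268, -0.004], [0.375, 0.457, 0.008], [0.543, 0.551, 0.015]]
{'time_s': 1.0, 'qpos': array([ 1.039,  0.3  ,  1.521, -0.   ,  1.321, -0.067]), 'joint_vel': array([ 0.002,  0.001,  0.001, -0.   , -0.001,  0.   ]), 'tau': array([ -0.002, -53.167, -35.292,   0.071,   0.021,   0.   ]), 'ee_pos': array([0.247, 0.492, 0.166]), 'eef_rot': array([ 3.142, -0.   ,  1.106]), 'force': array([-0.205,  0.566, -0.096]), 'moment': array([ 0.004,  0.024, -0.008]), 'grip_width': 0.09374564469387103}
```

```bash
sleep 0; ls .
```

```text
h.py
pics
scene0.npy
top0.npy
```

```bash
python3 - <<'E'
import cv2
a=cv2.imread('pics/top0.png')[40:260,160:480]; cv2.imwrite('pics/top0c.png',cv2.resize(a,(800,550),interpolation=cv2.INTER_CUBIC))
E
```

```text
(no output)
```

View pics/top0c.png

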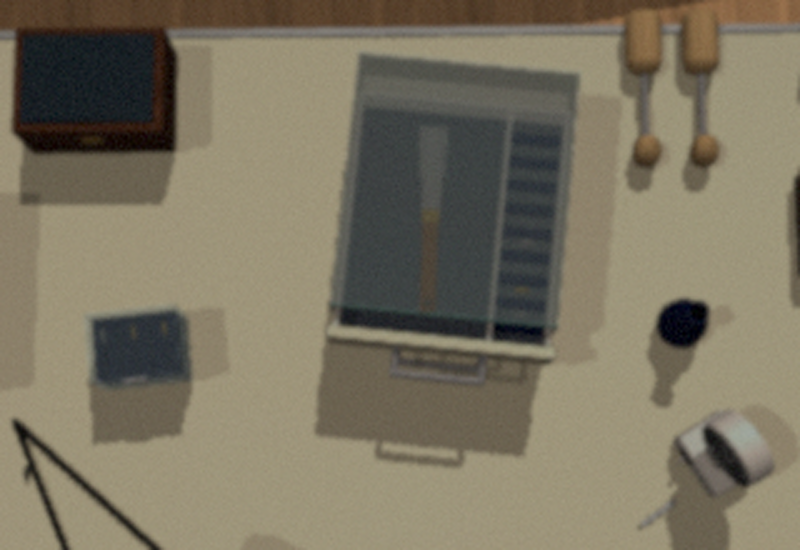

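View pics/scene0.png

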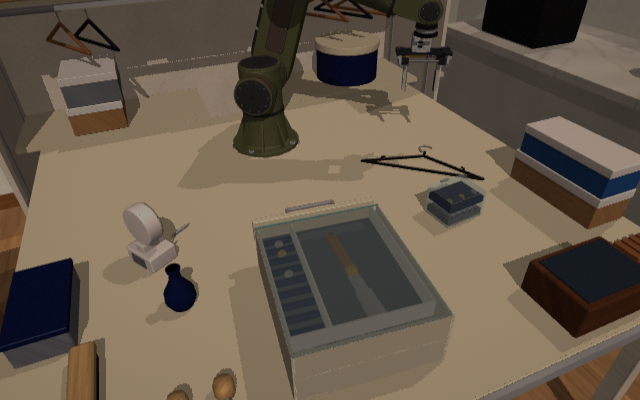

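The top picture (crop ×2.5, offset 160,40) shows the unit from about (335,55) to (580,355), turned about -5.6°. The top bar is near crop (437,372). The shoehorn lies from crop (428,308), its handle end, to (432,125). The scene picture confirms the layout: freshener and vase on the right, ring box and hanger on the left. Next I'll get metric values.

```bash
python3 - <<'E'
from h import *
np.set_printoptions(precision=4,suppress=True)
d=np.load('top0.npy'); im=cv2.imread('pics/top0.png')
m=np.zeros((400,640),bool); m[55:205,285:400]=1
P=cloud('top',m,d)
T=P[(P[:,2]>.128)&(P[:,2]<.16)]
print('all top+panel rect',cv2.minAreaRect((T[:,:2]*1000).astype(np.float32)))
# panel/unit side-line yaw: left & right extreme y per x-bin
b=np.arange(.66,1.0,.01)
for f in (np.min,np.max):
    q=np.array([f(T[(T[:,0]>=x)&(T[:,0]<x+.01)][:,1]) for x in b]); print('side',np.polyfit(b+.005,q,1))
# front: min x per y bin
yb=np.arange(-.19,.06,.01); q=np.array([T[(T[:,1]>=y)&(T[:,1]<y+.01)][:,0].min() for y in yb]); print('front',np.polyfit(yb+.005,q,1),q)
B=P[(P[:,2]>.095)&(P[:,2]<.125)&(P[:,0]<.66)]
print('bar',len(B),B.mean(0),np.percentile(B,[2,98],axis=0))
print('bar px',onplane('top',[[317.5,188],[334.8,190.5],[352,192]],.1205))
print('front px corners panel z.137',onplane('top',[[160+330/2.5,40+335/2.5],[160+553/2.5,40+357/2.5]],.137))
print('horn',onplane('top',[[331.2,163.2],[332.8,90]],.1))
a=im[150:205,280:400]; cv2.imwrite('pics/c.png',cv2.resize(a,None,fx=6,fy=6,interpolation=cv2.INTER_CUBIC))
E
```

```text
all top+panel rect ((839.3441162109375, -86.68125915527344), (310.3345642089844, 405.76385498046875), 83.889892578125)
side [-0.1055 -0.1526]
side [-0.0264  0.0856]
front [0.1091 0.6457] [0.6258 0.6261 0.6276 0.6278 0.6289 0.6305 0.6327 0.6338 0.6344 0.6363
 0.6373 0.6373 0.6395 0.6403 0.6406 0.6411 0.6441 0.6445 0.6452 0.6455
 0.646  0.6484 0.6489 0.6512 0.6517]
bar 296 [ 0.6222 -0.0666  0.1155] [[ 0.5918 -0.2108  0.0972]
 [ 0.6545  0.0739  0.1244]]
bar px [[ 0.6093 -0.003   0.1205]
 [ 0.6004 -0.0618  0.1205]
 [ 0.5949 -0.1201  0.1205]]
front px corners panel z.137 [[ 0.6551  0.0828  0.137 ]
 [ 0.6234 -0.2173  0.137 ]]
horn [[ 0.699  -0.0506  0.1   ]
 [ 0.9623 -0.0581  0.1   ]]
```

View pics/c.png

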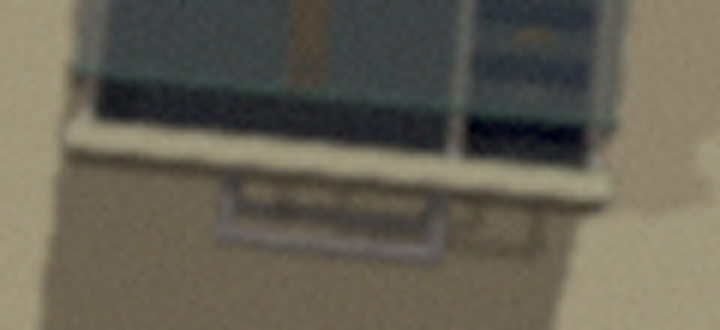

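>>> {"name": "carry_out", "arguments": {
  "commands": [0.15,0,0,4,0,0,0,0.15,3.5,-5.5,8,0,0,-0.12,0.15,7,-11,8,0,0,-0.24,0.15,10.5,-16.5,8,0,0,-0.36,0.15,14,-22,8,0,0,-0.48,0.15,17.5,-27.5,8,0,0,-0.6,0.15,20.5,-32,8,0,0,-0.72,0.15,23.5,-36.7,8,0,0,-0.84,0.15,26,-41,8,0,0,-0.96,0.15,28.5,-45,8,0,0,-1.08,0.15,31.5,-49,8,0,0,-1.2,0.15,33.5,-52.5,8,0,0,-1.213],
  "force": 40
}}

```text
time_s: 2.0
ee_pos: [0.49, 0.1092, 0.2458]
eef_rot: [-3.141, -0.001, -0.115]
force: [0.5, 1.0, -0.1]
grip_width: 0.04
```

>>> {"name": "carry_out", "arguments": {
  "commands": [0.15,3.5,-5,0,0,0,0,0.15,6.5,-10,0,0,0,0,0.15,9,-14,0,0,0,0.008,0.15,11.1,-17,0,0,0,0.008,0.15,11.1,-17,0,0,0,0.008,0.15,11.1,-17,0,0,0,0.008,0.15,11.1,-17,0,0,0,0.008]
}}

```text
time_s: 2.58
ee_pos: [0.6012, -0.0622, 0.2447]
eef_rot: [-3.141, 0.001, -0.109]
force: [-0.2, 0.8, -0.3]
grip_width: 0.0396
```

```bash
python3 - <<'E'
from h import *
o=ctrl.get_obs(); print(o['ee_pos'],o['eef_rot'])
im,d=viewer.camera('wrist'); cv2.imwrite('pics/w1.png',im)
for X in ([.601,-.061,.1155],[.6070,-.0014,.1155],[.5950,-.1206,.1155]): print(proj('wrist',X))
for n in ['top_drawer_pull']:
    for r in nets.silhouettes('wrist',n): print(r['confidence'],r['extent']); P=cloud('wrist',r['region'],d); B=P[(P[:,2]>.11)&(P[:,2]<.126)];print(B.mean(0),np.percentile(B,[2,98],axis=0))
E
```

```text
[ 0.60120673 -0.06223013  0.24470119] [-3.14128376e+00  9.37217972e-04 -1.09241560e-01]
[[320.07427934 176.18034267]]
[[319.5812746  116.77096189]]
[[320.5267401  230.70398288]]
0.96 [312.3, 3.9, 415.5, 310.9]
[ 0.6198046  -0.04791096  0.12057788] [[ 0.59226522 -0.16855565  0.11134464]
 [ 0.6879951   0.07846908  0.12511111]]
```

View pics/w1.png

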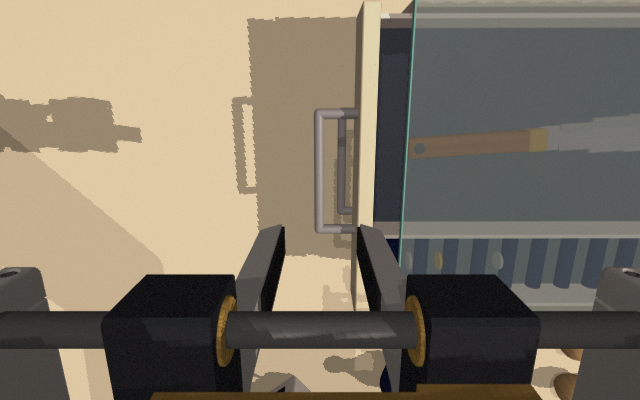

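The wrist view shows the bar at column 320, rows 110–232, matching my projection (117–231). The shoehorn's handle end is at about (409,148). Now down, and grip the bar.

>>> {"name": "carry_out", "arguments": {
  "commands": [0.15,0,0,-4,0,0,0,0.15,0,0,-8,0,0,0,0.15,0,0,-11,0,0,0,0.15,0,0,-13,0,0,0,0.15,0,0,-14.8,0,0,0,0.15,0,0,-14.8,0,0,0,1,0,0,-14.8,0,0,0,1,0,0,-14.8,0,0,0,1,0,0,-14.8,0,0,0,1,0,0,-14.8,0,0,0,1,0,0,-14.8,0,0,0,1,0,0,-14.8,0,0,0],
  "force": 40
}}

```text
time_s: 3.68
ee_pos: [0.6009, -0.0602, 0.0982]
eef_rot: [-3.141, -0.001, -0.107]
force: [-0.3, -0.1, -0.2]
grip_width: 0.0034
```

```bash
python3 - <<'E'
from h import *
im,d=viewer.camera('wrist'); o=ctrl.get_obs(); print(o['grip_width'],o['force'])
s,ds=viewer.camera('scene')
cv2.imwrite('pics/w2.png',np.vstack([cv2.resize(im,(480,300)),cv2.resize(s[150:275,220:420],(480,300))]))
E
```

```text
0.0009348067999292759 [-0.09468818 -0.1713126   0.03119457]
```

View pics/w2.png

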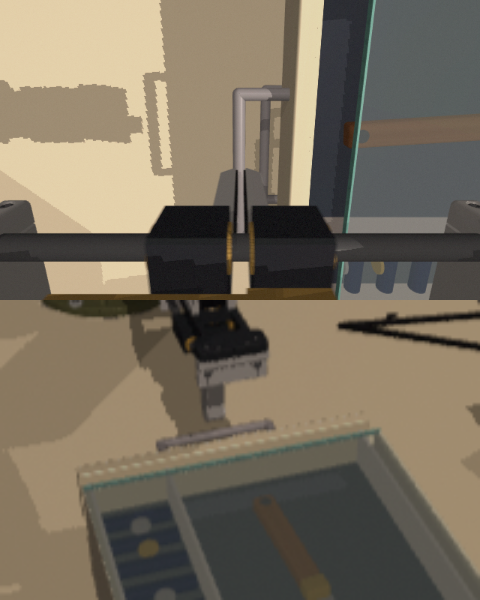

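```bash
python3 - <<'E'
from h import *
np.set_printoptions(precision=4,suppress=True)
im,d=viewer.camera('wrist'); o=ctrl.get_obs(); print(o['ee_pos'],o['grip_width'])
for v in (125,140,155,170,200,230,250,270): 
    for u in (315,319,323): print(v,u,d[v,u],world('wrist',[u,v],d[v,u])[0],end=' ')
    print()
print('tcp in scene',proj('scene',[o['ee_pos'],[.601,-.061,.1155],[.6070,-.0014,.1155],[.5950,-.1206,.1155]]), 'tcp wrist',proj('wrist',o['ee_pos']))
s,ds=viewer.camera('scene')
for u,v in [(309,325-0),(308,322)]: pass
r=nets.silhouettes('scene','top_drawer_pull')
for x in r: 
  print(x['confidence'],x['extent'])
  P=cloud('scene',x['region'],ds); B=P[(P[:,0]<.62)]; print(np.percentile(B,[5,50,95],axis=0))
r=nets.silhouettes('wrist','top_drawer_pull')
E
```

```text
[ 0.6007 -0.0602  0.0978] 0.00030004000090326445
125 315 0.19374207 [0.6047 0.001  0.1199] 125 319 0.19150232 [0.607  0.0009 0.1222] 125 323 0.19202214 [0.6092 0.0007 0.1217] 
140 315 0.1947245 [ 0.6038 -0.0072  0.1211] 140 319 0.1940914 [ 0.6061 -0.0073  0.1217] 140 323 0.19504844 [ 0.6083 -0.0077  0.1207] 
155 315 0.19712807 [ 0.6029 -0.0156  0.1208] 155 319 0.19595313 [ 0.6051 -0.0157  0.122 ] 155 323 0.19774202 [ 0.6074 -0.0162  0.1202] 
170 315 0.19945975 [ 0.6019 -0.0243  0.1207] 170 319 0.19726683 [ 0.6042 -0.0241  0.1229] 170 323 0.20053595 [ 0.6065 -0.025   0.1197] 
200 315 0.20293424 [ 0.5999 -0.0419  0.1218] 200 319 0.20347476 [ 0.6023 -0.0423  0.1213] 200 323 0.20344105 [ 0.6046 -0.0426  0.1213] 
230 315 0.18067506 [ 0.5993 -0.051   0.1472] 230 319 0.18581392 [ 0.6012 -0.053   0.1424] 230 323 0.18427192 [ 0.6033 -0.0527  0.1438] 
250 315 0.15715292 [ 0.5996 -0.0514  0.1716] 250 319 0.16011333 [ 0.6013 -0.0528  0.1689] 250 323 0.16098762 [ 0.6031 -0.0534  0.1681] 
270 315 0.13745104 [ 0.5999 -0.051   0.1919] 270 319 0.14148445 [ 0.6013 -0.0531  0.1882] 270 323 0.14059949 [ 0.603  -0.0528  0.189 ] 
tcp in scene [[308.5836 211.6074]
 [308.1405 206.2897]
 [330.2347 201.9743]
 [285.5188 210.7081]] tcp wrist [[319.7164 216.259 ]]
0.59 [251.0, 195.7, 374.5, 226.4]
[[ 0.4586 -0.1159 -0.0009]
 [ 0.5996 -0.0405  0.1172]
 [ 0.6084  0.1504  0.1217]]
```

```bash
python3 - <<'E'
from h import *
np.set_printoptions(precision=4,suppress=True)
print(ctrl.hold_point_z, [a for a in dir(ctrl) if a[0]!='_'])
im,d=viewer.camera('wrist'); o=ctrl.get_obs(); print(o['ee_pos'],o['grip_width'],-np.array(viewer.camera_info('wrist')['R']).T@viewer.camera_info('wrist')['t'])
for u in (300,305,310,330,335): 
    print(u,[(v,*world('wrist',[u,v],d[v,u])[0][1:].round(4)) for v in range(204,248,4)])
s,ds=viewer.camera('scene')
for u in (306,309,312): print(u,[(v,*world('scene',[u,v],ds[v,u])[0].round(3)) for v in range(188,214,2)])
E
```

```text
0.0188 ['MotionError', 'get_obs', 'hold_point_z']
[ 0.6007 -0.0602  0.0977] 0.0003783041570000318 [0.6088 0.013  0.3169]
300 [(204, np.float64(-0.0781), np.float64(0.0014)), (208, np.float64(-0.0823), np.float64(0.0005)), (212, np.float64(-0.0864), np.float64(0.0001)), (216, np.float64(-0.0907), np.float64(-0.0005)), (220, np.float64(-0.0942), np.float64(0.0009)), (224, np.float64(-0.0985), np.float64(0.0003)), (228, np.float64(-0.1022), np.float64(0.0016)), (232, np.float64(-0.05), np.float64(0.1505)), (236, np.float64(-0.0502), np.float64(0.1553)), (240, np.float64(-0.0502), np.float64(0.1607)), (244, np.float64(-0.0502), np.float64(0.1657))]
305 [(204, np.float64(-0.0786), np.float64(0.0015)), (208, np.float64(-0.0828), np.float64(0.0006)), (212, np.float64(-0.0865), np.float64(0.0016)), (216, np.float64(-0.0906), np.float64(0.0014)), (220, np.float64(-0.0942), np.float64(0.0025)), (224, np.float64(-0.0992), np.float64(-0.0)), (228, np.float64(-0.05), np.float64(0.1451)), (232, np.float64(-0.0499), np.float64(0.1513)), (236, np.float64(-0.0502), np.float64(0.1562)), (240, np.float
[... 3510 characters left out ...]
.float64(0.617), np.float64(-0.055), np.float64(0.169)), (194, np.float64(0.612), np.float64(-0.054), np.float64(0.159)), (196, np.float64(0.61), np.float64(-0.053), np.float64(0.151)), (198, np.float64(0.613), np.float64(-0.054), np.float64(0.148)), (200, np.float64(0.432), np.float64(0.015), np.float64(0.001)), (202, np.float64(0.439), np.float64(0.012), np.float64(-0.0)), (204, np.float64(0.601), np.float64(-0.05), np.float64(0.119)), (206, np.float64(0.604), np.float64(-0.052), np.float64(0.116)), (208, np.float64(0.64), np.float64(-0.066), np.float64(0.139)), (210, np.float64(0.649), np.float64(-0.069), np.float64(0.139)), (212, np.float64(0.649), np.float64(-0.069), np.float64(0.133))]
```

The jaws closed on nothing. Both cameras independently put the real fingertips at z≈0.144, about 45 mm behind the reported TCP (0.098), so the tips are above the bar. I'll allow for that offset from here on: reopen, go 4.5 cm lower and grip again.

>>> {"name": "carry_out", "arguments": {
  "commands": [0.15,0,0,0,0,0,0,0.15,0,0,0,0,0,0,0.15,0,0,0,0,0,0,0.15,0,0,0,0,0,0,0.15,0,0,-1.5,0,0,0,0.15,0,0,-3,0,0,0,0.15,0,0,-4.5,0,0,0,0.15,0,0,-4.5,0,0,0,1,0,0,-4.5,0,0,0,1,0,0,-4.5,0,0,0,1,0,0,-4.5,0,0,0,1,0,0,-4.5,0,0,0],
  "force": 40
}}

```text
time_s: 5.08
ee_pos: [0.6011, -0.0602, 0.0536]
eef_rot: [-3.141, -0.002, -0.107]
force: [-0.0, -0.2, 0.5]
grip_width: 0.017
```

>>> {"name": "carry_out", "arguments": {
  "commands": [1,0,0,0,0,0,0,1,0,0,0,0,0,0,1,0,0,0,0,0,0]
}}

```text
time_s: 5.33
ee_pos: [0.6012, -0.0603, 0.054]
eef_rot: [-3.141, -0.002, -0.107]
force: [-1.2, 0.3, 2.6]
grip_width: 0.0086
```

>>> {"name": "carry_out", "arguments": {
  "commands": [1,-0.5,0.05,0,0,0,0,1,-1.5,0.16,0,0,0,0,1,-3,0.32,0,0,0,0,1,-4.5,0.48,0,0,0,0,1,-6,0.64,0,0,0,0,1,-7.5,0.81,0,0,0,0,1,-9,0.97,0,0,0,0,1,-10.5,1.13,0,0,0,0,1,-11.5,1.23,0,0,0,0,1,-12.2,1.31,0,0,0,0,1,-12.6,1.35,0,0,0,0,1,-12.6,1.35,0,0,0,0]
}}

```text
time_s: 6.33
ee_pos: [0.4745, -0.0466, 0.054]
eef_rot: [-3.141, -0.001, -0.107]
force: [-2.1, 1.6, -2.3]
grip_width: 0.0087
```

Now ease it on to the stop in small steps, watching the force.

>>> {"name": "carry_out", "arguments": {
  "commands": [1,-0.3,0.03,0,0,0,0,1,-0.6,0.06,0,0,0,0,1,-0.8,0.08,0,0,0,0,1,-1.0,0.1,0,0,0,0,1,-1.0,0.1,0,0,0,0]
}}

```text
time_s: 6.75
ee_pos: [0.4674, -0.0458, 0.0541]
eef_rot: [-3.141, -0.009, -0.107]
force: [25.4, -0.1, -20.5]
grip_width: 0.0091
```

>>> {"name": "carry_out", "arguments": {
  "commands": [1,0.2,-0.02,0,0,0,0,1,0.2,-0.02,0,0,0,0,0.15,0.2,-0.02,0,0,0,0,0.15,0.2,-0.02,0,0,0,0,0.15,0.2,-0.02,0,0,0,0,0.15,0.2,-0.02,0,0,0,0,0.15,0.2,-0.02,3,0,0,0,0.15,0.2,-0.02,7,0,0,0,0.15,0.2,-0.02,11,0,0,0,0.15,2.2,0,15,0,0,0,0.15,5,0,18,0,0,0,0.15,5,0,18,0,0,0]
}}

```text
time_s: 7.75
ee_pos: [0.5217, -0.0462, 0.2406]
eef_rot: [-3.141, -0.018, -0.107]
force: [-0.7, 0.3, -0.7]
grip_width: 0.0399
```

```bash
python3 - <<'E'
from h import *
np.set_printoptions(precision=4,suppress=True)
o=ctrl.get_obs(); print(o['ee_pos'],o['eef_rot'],o['grip_width'])
im,d=viewer.camera('wrist'); cv2.imwrite('pics/w3.png',im)
for r in nets.silhouettes('wrist','shoehorn')[:2]: 
    print(r['confidence'],r['extent']); P=cloud('wrist',r['region'],d); P=P[(P[:,2]>.09)&(P[:,2]<.112)]; print(len(P),np.percentile(P,[1,50,99],axis=0)); print(cv2.minAreaRect((P[:,:2]*1000).astype(np.float32)))
m=np.ones((400,640),bool);m[200:]=0
P=cloud('wrist',m,d); P=P[(abs(P[:,2]-.137)<.006)&(P[:,0]<.6)]; print('panel',np.percentile(P,[2,50,98],axis=0)); f=np.polyfit(P[:,1],P[:,0],1); print(f, np.percentile(P[:,0]-np.polyval(f,P[:,1]),[2,98]))
t,dt=viewer.camera('top'); cv2.imwrite('pics/top1.png',t)
E
```

```text
[ 0.5217 -0.0462  0.2406] [-3.1415 -0.0185 -0.1067] 0.03990197831765914
0.92 [358.6, 135.5, 492.3, 165.4]
2696 [[ 0.5625 -0.0471  0.0907]
 [ 0.6304 -0.0343  0.094 ]
 [ 0.6968 -0.0226  0.096 ]]
((630.2955322265625, -34.57386779785156), (23.329845428466797, 138.07347106933594), 87.391357421875)
panel [[ 0.5053 -0.0583  0.1311]
 [ 0.5191  0.0293  0.132 ]
 [ 0.5317  0.1011  0.1335]]
[0.1078 0.5161] [-0.0073  0.007 ]
```

View pics/w3.png

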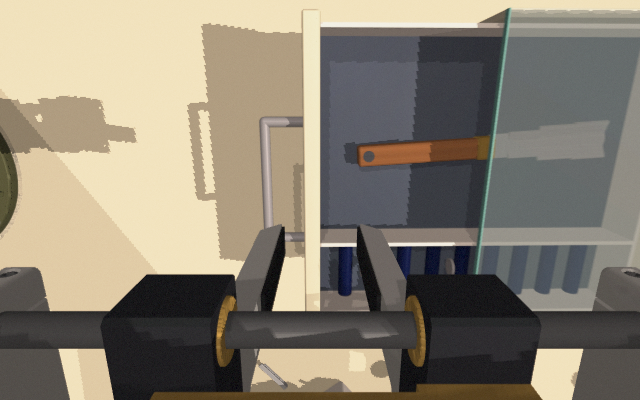

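The drawer is out: panel at column ~311, clear-top edge at ~495. The shoehorn's handle end is at (359,156) with the ferrule at (485,148), and its yaw is about -0.045. I'll turn the jaws across it and hover.

>>> {"name": "carry_out", "arguments": {
  "commands": [0,0,0,0,0,0,0.12,0,0,0,0,0,0,0.24,0,0,0,0,0,0,0.36,0,2,0,0,0,0,0.48,0,4,0.3,0,0,0,0.6,0,6,0.5,0,0,0,0.72,0,8,0.7,0,0,0,0.84,0,9,0.9,0,0,0,0.96,0,10,1,0,0,0,1.08,0,11,1.15,0,0,0,1.2,0,11.2,1.15,0,0,0,1.32,0,11.2,1.15,0,0,0,1.44]
}}

```text
time_s: 8.9
ee_pos: [0.6281, -0.0342, 0.231]
eef_rot: [-3.137, -0.007, 1.339]
force: [0.1, 0.3, -1.1]
grip_width: 0.0471
```

```bash
python3 - <<'E'
from h import *
from scipy.spatial.transform import Rotation as R
o=ctrl.get_obs(); print(o['ee_pos'],o['eef_rot'],o['grip_width'])
t=R.from_euler('xyz',[np.pi,0,1.526]); print((t*R.from_euler('xyz',o['eef_rot']).inv()).as_rotvec())
E
```

```text
[ 0.62813825 -0.03423862  0.23103171] [-3.13744251 -0.00670853  1.33924702] 0.047070513088380866
[-0.00722669 -0.00319122  0.18673809]
```

>>> {"name": "carry_out", "arguments": {
  "commands": [0,0.6,0,0,-0.007,-0.003,0.1,0,0.6,0,0,-0.007,-0.003,0.187,0,0.6,-0.05,-3,-0.007,-0.003,0.187,0,0.6,-0.05,-6,-0.007,-0.003,0.187,0,0.6,-0.05,-9,-0.007,-0.003,0.187,0,0.6,-0.05,-10.6,-0.007,-0.003,0.187,0,0.6,-0.05,-10.6,-0.007,-0.003,0.187,0,0.6,-0.05,-10.6,-0.007,-0.003,0.187]
}}

```text
time_s: 9.57
ee_pos: [0.6331, -0.0347, 0.1241]
eef_rot: [-3.139, -0.0, 1.526]
force: [-0.0, 0.5, 0.1]
grip_width: 0.0472
```

```bash
python3 - <<'E'
from h import *
np.set_printoptions(precision=4,suppress=True)
o=ctrl.get_obs(); print(o['ee_pos'],o['eef_rot'],o['grip_width'])
im,d=viewer.camera('wrist'); cv2.imwrite('pics/w4.png',im); np.save('w4.npy',d)
print('tcp',proj('wrist',[o['ee_pos'],o['ee_pos']+[0,0,.045]]))
for r in nets.silhouettes('wrist','shoehorn')[:1]: 
    print(r['confidence'],r['extent']); P=cloud('wrist',r['region'],d); P=P[(P[:,2]>.085)&(P[:,2]<.112)]; print(len(P),np.percentile(P,[1,50,99],axis=0)); print(cv2.minAreaRect((P[:,:2]*1000).astype(np.float32)))
E
```

```text
[ 0.6331 -0.0347  0.1241] [-3.1386 -0.0004  1.5262] 0.047185959121274
tcp [[321.1903 214.1702]
 [321.4114 240.0691]]
0.6 [302.4, 115.0, 336.9, 297.1]
5357 [[ 0.5694 -0.048   0.1   ]
 [ 0.6319 -0.0352  0.1031]
 [ 0.7065 -0.0233  0.1053]]
((641.77490234375, -36.245758056640625), (24.4667911529541, 147.60202026367188), 88.62311553955078)
```

View pics/w4.png

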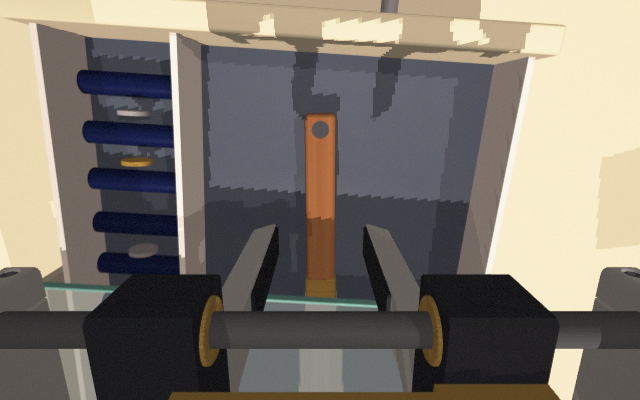

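The handle lies centred between the open fingers: columns 304–337 against fingers at 278 and 362, handle end at row 115. Descend and grip.

>>> {"name": "carry_out", "arguments": {
  "commands": [0,0,0,-3,0,0,0,0,0,0,-5.5,0,0,0,0,0,0,-7,0,0,0,0,0,0,-7.5,0,0,0,0,0,0,-7.8,0,0,0,0,0,0,-7.8,0,0,0],
  "force": 50
}}

```text
time_s: 10.17
ee_pos: [0.6349, -0.0349, 0.0494]
eef_rot: [3.139, 0.0, 1.526]
force: [-0.0, -0.2, 0.1]
grip_width: 0.0468
```

>>> {"name": "carry_out", "arguments": {
  "commands": [0,0,0,-0.3,0,0,0,0,0,0,-0.5,0,0,0,0,0,0,-0.5,0,0,0,1,0,0,-0.5,0,0,0,1,0,0,-0.5,0,0,0,1,0,0,-0.5,0,0,0,1,0,0,-0.5,0,0,0,1,0,0,-0.5,0,0,0,1,0,0,-0.5,0,0,0,1,0,0,-0.5,0,0,0],
  "force": 50
}}

```text
time_s: 11.0
ee_pos: [0.6354, -0.0349, 0.0452]
eef_rot: [3.138, 0.0, 1.526]
force: [0.2, 0.5, 6.3]
grip_width: 0.0218
```

```bash
cat > plan.py <<'E'
import numpy as np
Xe=.684; a=(.067,-.0393)
def tcp(th,D,zt):
    th=np.radians(th); c,s=np.cos(th),np.sin(th); t=Xe+D
    O=np.array([t-.27*c, zt+.27*s]); return O+a[0]*np.array([c,-s])+a[1]*np.array([s,c]),O
def rows(wp,ref):
    for w in wp:
        p,O=tcp(*w); d=(p-ref)*100
        print(w,'dx %.2f dy %.2f dz %.2f ax %.3f ay %.3f'%(.999*d[0],-.045*d[0],d[1],.045*np.radians(w[0]),.999*np.radians(w[0])),'O',O.round(3))
E
python3 - <<'E'
from plan import *
ref,_=tcp(0,.1545,.084); print(ref)
rows([(0,.1545,.088),(3,.152,.088),(6,.147,.088),(9,.138,.088),(11,.130,.088),(13,.12,.088),(15,.11,.088),(17.5,.097,.088),(20,.085,.088),(22.5,.072,.088),(25,.06,.088)],ref)
E
```

```text
[0.6355 0.0447]
(0, 0.1545, 0.088) dx 0.00 dy -0.00 dz 0.40 ax 0.000 ay 0.000 O [0.568 0.088]
(3, 0.152, 0.088) dx -0.43 dy 0.02 dz 1.47 ax 0.002 ay 0.052 O [0.566 0.102]
(6, 0.147, 0.088) dx -1.05 dy 0.05 dz 2.54 ax 0.005 ay 0.105 O [0.562 0.116]
(9, 0.138, 0.088) dx -2.01 dy 0.09 dz 3.62 ax 0.007 ay 0.157 O [0.555 0.13 ]
(11, 0.13, 0.088) dx -2.82 dy 0.13 dz 4.35 ax 0.009 ay 0.192 O [0.549 0.14 ]
(13, 0.12, 0.088) dx -3.81 dy 0.17 dz 5.07 ax 0.010 ay 0.227 O [0.541 0.149]
(15, 0.11, 0.088) dx -4.77 dy 0.21 dz 5.79 ax 0.012 ay 0.262 O [0.533 0.158]
(17.5, 0.097, 0.088) dx -5.99 dy 0.27 dz 6.69 ax 0.014 ay 0.305 O [0.523 0.169]
(20, 0.085, 0.088) dx -7.06 dy 0.32 dz 7.58 ax 0.016 ay 0.349 O [0.515 0.18 ]
(22.5, 0.072, 0.088) dx -8.20 dy 0.37 dz 8.47 ax 0.018 ay 0.392 O [0.507 0.191]
(25, 0.06, 0.088) dx -9.20 dy 0.41 dz 9.35 ax 0.020 ay 0.436 O [0.499 0.202]
```

>>> {"name": "carry_out", "arguments": {
  "commands": [1,0,0,0.4,0,0,0,1,-0.2,0.01,0.9,0.001,0.026,0,1,-0.43,0.02,1.47,0.002,0.052,0,1,-0.75,0.03,2.0,0.003,0.078,0,1,-1.05,0.05,2.54,0.005,0.105,0,1,-1.5,0.07,3.1,0.006,0.131,0,1,-2.0,0.09,3.62,0.007,0.157,0,1,-2.0,0.09,3.62,0.007,0.157,0]
}}

```text
time_s: 11.67
ee_pos: [0.6154, -0.034, 0.0821]
eef_rot: [-2.988, 0.0, 1.526]
force: [0.5, 0.0, -1.9]
grip_width: 0.0216
```

```bash
python3 - <<'E'
from h import *
np.set_printoptions(precision=4,suppress=True)
o=ctrl.get_obs(); print(o['ee_pos'],o['eef_rot'],o['grip_width'],o['force'],o['moment'])
im,d=viewer.camera('wrist'); print(proj('wrist',o['ee_pos']))
s,ds=viewer.camera('scene')
cv2.imwrite('pics/w5.png',np.vstack([cv2.resize(im,(480,300)),cv2.resize(s[150:275,220:420],(480,300))]))
for r in nets.silhouettes('wrist','shoehorn')[:1]: 
    print(r['confidence'],r['extent']); P=cloud('wrist',r['region'],d); 
    for x in np.arange(.53,.64,.01):
        q=P[abs(P[:,0]-x)<.004]; 
        if len(q)>20: print(round(x,2),np.median(q,axis=0))
E
```

```text
[ 0.6154 -0.034   0.0821] [-2.9877  0.0001  1.5263] 0.02161394895893154 [ 0.5079  0.047  -1.9058] [ 0.0711 -0.0714  0.04  ]
[[321.1011 216.2475]]
0.92 [294.0, 112.2, 344.2, 364.2]
0.56 [ 0.5601 -0.0322  0.146 ]
0.57 [ 0.57   -0.0323  0.1447]
0.58 [ 0.5799 -0.033   0.1429]
0.59 [ 0.59   -0.0334  0.1413]
0.6 [ 0.6    -0.0338  0.1398]
0.61 [ 0.6099 -0.0345  0.1381]
0.62 [ 0.62   -0.0346  0.1366]
0.63 [ 0.6298 -0.035   0.1351]
```

View pics/w5.png

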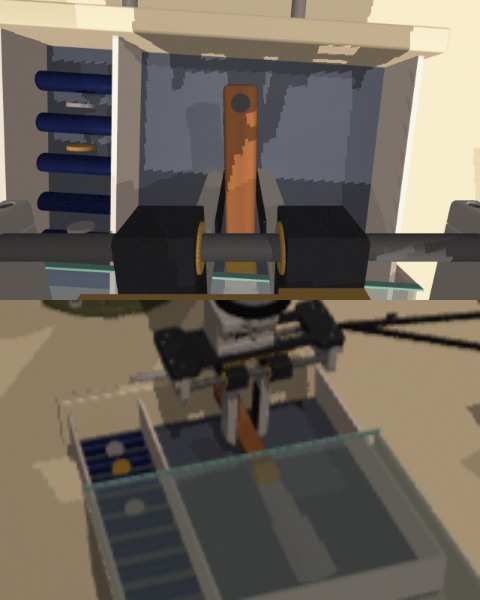

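The handle is held. Its slope is 8.8° (9° commanded), with the handle end at (240,88) in the upper half, free of the panel; the scene half shows it coming up between the front and the clear top. Continue the tilt and draw.

>>> {"name": "carry_out", "arguments": {
  "commands": [1,-0.4,0.02,0.36,0.001,0.017,0,1,-0.82,0.04,0.73,0.002,0.035,0,1,-1.3,0.06,1.1,0.002,0.053,0,1,-1.81,0.08,1.45,0.003,0.07,0,1,-2.3,0.1,1.81,0.004,0.088,0,1,-2.77,0.12,2.17,0.005,0.105,0,1,-3.4,0.15,2.62,0.006,0.127,0,1,-3.99,0.18,3.07,0.007,0.148,0,1,-4.5,0.2,3.52,0.008,0.17,0,1,-5.06,0.23,3.96,0.009,0.192,0,1,-5.06,0.23,3.96,0.009,0.192,0,1,-5.06,0.23,3.96,0.009,0.192,0]
}}

```text
time_s: 12.82
ee_pos: [0.5648, -0.0317, 0.1206]
eef_rot: [-2.797, -0.0, 1.526]
force: [0.4, 0.5, -1.6]
grip_width: 0.0215
```

```bash
python3 - <<'E'
from h import *
np.set_printoptions(precision=4,suppress=True)
o=ctrl.get_obs(); print(o['ee_pos'],o['eef_rot'],o['grip_width'],o['force'],o['moment'])
im,d=viewer.camera('wrist')
s,ds=viewer.camera('scene')
cv2.imwrite('pics/w6.png',np.vstack([cv2.resize(im,(480,300)),cv2.resize(s[150:275,220:420],(480,300))]))
for r in nets.silhouettes('wrist','shoehorn')[:1]: 
    P=cloud('wrist',r['region'],d); 
    for x in np.arange(.49,.64,.02):
        q=P[abs(P[:,0]-x)<.004]; 
        if len(q)>20: print(round(x,2),np.median(q,axis=0))
E
```

```text
[ 0.5648 -0.0317  0.1206] [-2.7968 -0.0004  1.5263] 0.021462077330895755 [ 0.3881  0.549  -1.5941] [ 0.0372 -0.1534 -0.011 ]
0.53 [ 0.53   -0.0307  0.1924]
0.55 [ 0.55   -0.0314  0.185 ]
0.57 [ 0.5699 -0.0325  0.1777]
0.59 [ 0.5899 -0.0331  0.1704]
0.61 [ 0.61   -0.034   0.1631]
```

View pics/w6.png

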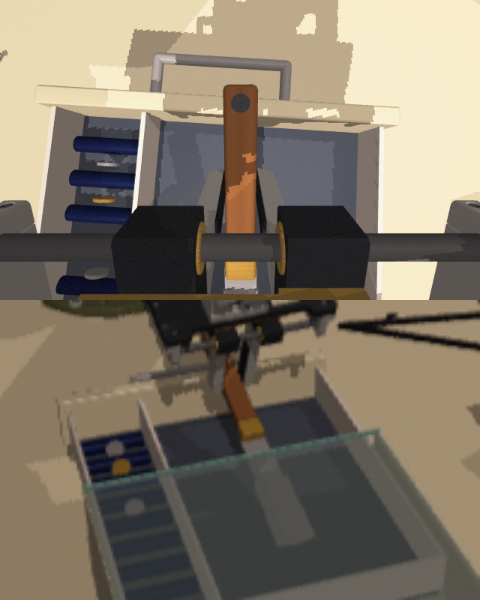

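Tilted 20°: the handle end is above the drawer front, the blade still under the clear top, no contact force. Continue to 25° and draw out along the axis.

>>> {"name": "carry_out", "arguments": {
  "commands": [1,-0.6,0.03,0.45,0.001,0.022,0,1,-1.14,0.05,0.89,0.002,0.044,0,1,-1.65,0.07,1.33,0.003,0.066,0,1,-2.14,0.09,1.77,0.004,0.087,0,1,-3.5,0.15,2.4,0.004,0.087,0,1,-5,0.22,3.1,0.004,0.087,0,1,-6.5,0.29,3.8,0.004,0.087,0,1,-8,0.36,4.5,0.004,0.087,0,1,-9.5,0.43,5.2,0.004,0.087,0,1,-11.2,0.5,6,0.004,0.087,0,1,-11.2,0.5,6,0.004,0.087,0,1,-11.2,0.5,6,0.004,0.087,0]
}}

```text
time_s: 13.97
ee_pos: [0.4528, -0.0267, 0.1809]
eef_rot: [-2.711, -0.0, 1.526]
force: [-0.3, 0.6, -1.2]
grip_width: 0.0217
```

```bash
python3 - <<'E'
from h import *
np.set_printoptions(precision=4,suppress=True)
o=ctrl.get_obs(); print(o['ee_pos'],o['eef_rot'],o['grip_width'],o['force'],o['qpos'])
s,ds=viewer.camera('scene')
t,dt=viewer.camera('top')
cv2.imwrite('pics/w7.png',np.vstack([cv2.resize(t[120:245,240:440],(480,300)),cv2.resize(s[150:275,220:420],(480,300))]))
E
```

```text
[ 0.4528 -0.0267  0.1809] [-2.7109 -0.0005  1.5262] 0.021692531918568556 [-0.31    0.5829 -1.1757] [-0.1188  0.384   1.4411 -0.031   1.7461 -1.6438]
```

View pics/w7.png

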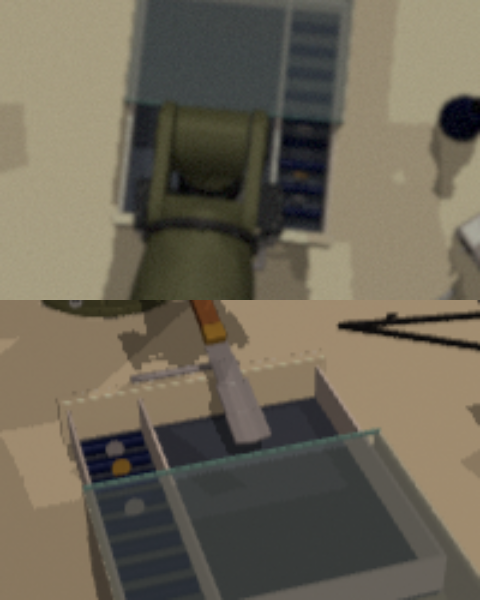

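The blade tip is out from under the top edge (lower half, about (250,440), in front of the edge). Raise, then level.

>>> {"name": "carry_out", "arguments": {
  "commands": [1,0,0,1.2,0,0,0,1,0,0,3,0,0,0,1,0,0,5,0,0,0,1,0,0,7,0,0,0,1,0,0,9,-0.002,-0.05,0,1,0,0,11,-0.005,-0.11,0,1,0,0,12,-0.008,-0.17,0,1,0,0,12,-0.01,-0.23,0,1,0,0,12,-0.013,-0.29,0,1,0,0,12,-0.016,-0.35,0,1,0,0,12,-0.018,-0.4,0,1,0,0,12,-0.019,-0.43,0]
}}

```text
time_s: 15.07
ee_pos: [0.4532, -0.0267, 0.3011]
eef_rot: [3.14, -0.001, 1.527]
force: [0.4, -0.8, -1.1]
grip_width: 0.0219
```

>>> {"name": "carry_out", "arguments": {
  "commands": [1,0,0,0,0,0,0,1,0,0,0,0,0,0,1,0,0,0,0,0,0,1,0,0,0,0,0,0]
}}

```text
time_s: 15.4
ee_pos: [0.4534, -0.0267, 0.3009]
eef_rot: [3.141, -0.001, 1.527]
force: [0.6, -0.5, -1.2]
grip_width: 0.0221
```

```bash
python3 - <<'E'
from h import *
np.set_printoptions(precision=4,suppress=True)
o=ctrl.get_obs(); print(o['ee_pos'],o['eef_rot'],o['grip_width'],o['force'],o['joint_vel'])
im,d=viewer.camera('wrist')
s,ds=viewer.camera('scene')
cv2.imwrite('pics/w8.png',np.vstack([cv2.resize(im,(480,300)),cv2.resize(s[100:275,140:420],(480,300))]))
for cam,D in (('wrist',d),('scene',ds)):
  if cam=='scene': viewer.camera('scene')
  for r in nets.silhouettes(cam,'shoehorn')[:1]: 
    P=cloud(cam,r['region'],D); print(cam,r['confidence'])
    for x in np.arange(.34,.68,.03):
        q=P[abs(P[:,0]-x)<.006]; 
        if len(q)>8: print(round(x,2),np.median(q,axis=0))
m=np.zeros((400,640),bool); m[190:260,230:400]=1
P=cloud('scene',m,ds); P=P[abs(P[:,2]-.137)<.003]; P=P[(P[:,0]<.56)]; print('panel x',np.percentile(P,[5,50,95],axis=0) if len(P) else None)
E
```

```text
[ 0.4534 -0.0267  0.3009] [ 3.1413 -0.0007  1.5266] 0.022057614997852644 [ 0.6081 -0.4687 -1.1907] [-0.0007  0.0001  0.0072  0.     -0.0086 -0.0013]
wrist 0.61
0.4 [ 0.3999 -0.0248  0.3569]
0.43 [ 0.43   -0.0261  0.3566]
0.46 [ 0.4599 -0.0274  0.3566]
0.49 [ 0.4859 -0.029   0.3563]
0.52 [ 0.5201 -0.0303  0.3573]
0.55 [ 0.5484 -0.0312  0.3444]
scene 0.87
0.46 [ 0.4607 -0.0299  0.3557]
0.49 [ 0.4903 -0.0343  0.3555]
0.52 [ 0.5223 -0.0337  0.3557]
0.55 [ 0.5503 -0.0263  0.3445]
0.58 [ 0.5804 -0.0296  0.3443]
0.61 [ 0.61   -0.0312  0.344 ]
0.64 [ 0.6392 -0.0348  0.3437]
panel x [[ 0.4945 -0.2005  0.1347]
 [ 0.5051 -0.1856  0.1369]
 [ 0.5094 -0.1588  0.1393]]
```

View pics/w8.png

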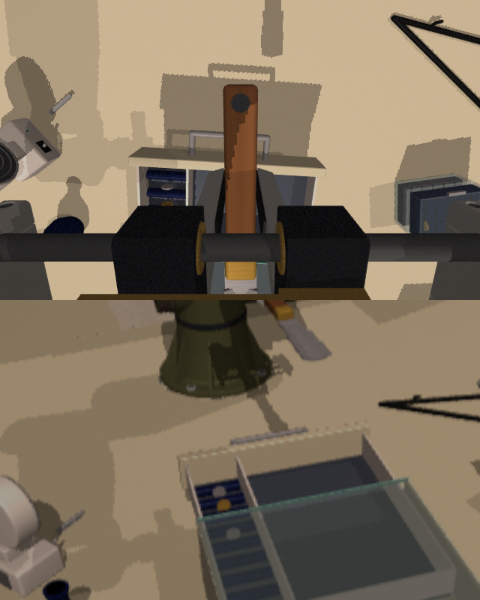

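The shoehorn is level, about 0.34 m up and still, with the drawer left out and the bottom one shut. Handing in.

```bash
python3 -c "
from station import ticket
print(ticket.hand_in())"
```

```text
the job is handed in; nothing more can be done
None
```

I pulled the top drawer to its stop, tilted the shoehorn to 20–25° and drew it out handle first through the gap. I handed the job in at about 15.5 s with it still in the gripper; `hand_in` gave no verdict.

**Last checks:**
- **Shoehorn:** level within about 1° in both the wrist and scene cameras. Its underside is at about z 0.34 m, some 19 cm above the unit's top.
- **Grip:** the fingers hold it at 22 mm opening. The outside force is about its own weight, and the arm is still.
- **Drawers:** the top drawer is still out. I saw no change in the bottom drawer or its handle in the pictures, but did not measure it.
- **Bystanders:** those in view (freshener, ring box, hanger) look untouched. I did not measure them, and I did not check the vase and tie bar closely.

**What disagreed:** the first grip on the drawer bar closed on nothing. Both cameras put the real fingertips about 45 mm short of the reported TCP. I allowed for that offset from then on, and both later grasps held. The estimate of how far the drawer had to travel was about 4 mm off, so I found the stop from the rise in pull force (about 25 N).

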